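# Press a guide bushing into a die shoe and clamp it

## Task

Fit the bronze guide bushing into the bore of the bright steel block in the die shoe, whose exact place has to be felt for, and press it down through the tight part until its shoulder sits fully home, flush on the block, never pushing with more than about four kilograms of force. Then swing the blue clamp by its red pin fully round to its stop, nose over the bushing's shoulder, and let go. Do not disturb the steel bushing and the spacer on the board.

Things in the scene. Friction and masses are not known exactly. Their poses are not given: they have to be found in the camera images.
- bushing: Bronze shouldered guide bushing, 0.4 kg, hole closed by a black plug, upright on the plywood board. Origin at the centre of its underside, z up its axis. From the foot up: body 30 mm across and 30 mm long, its first 2.5 mm tapering to 27.5 mm at the foot; shoulder 56 mm across, 30 to 36 mm above the origin; round neck 34 mm across from 36 to 66 mm, to be gripped.
- die_shoe: Worn grey steel slab, fixed, 180 mm (x) by 210 mm (y), 30 mm high. Origin at the centre of its underside, under the centre of its square 86 mm pocket. In the pocket stands a bright steel block 76 mm square with the bore. Home, the bushing's origin is 10 mm above this origin. A push of more than 40 N on the bushing or shoe is too much.
- pocket (a point): The pocket's centre, at the height of the block's flat top, 40 mm above the shoe's origin; axes as the shoe's. The bore, 31 mm across, is NOT exactly here: the block is locked off-centre, its axis anywhere within 3 mm along x and 3 mm along y: see the gap around it, or feel. The bushing enters freely for 8 mm, then is tight: 8 to 22 N to push it on, and it stays where left.
- clamp (a joint): Angle of the blue swing clamp on the shoe, on an upright pivot at x 0, y +78 mm of the shoe. 0 = shut, at its stop: nose along the shoe's -y over the bushing's shoulder, pin's arm along +y. Grows to 1.75 as it opens, anticlockwise from above (pin's arm towards the shoe's -x). Stiff, 0.06 N m, stays where left. Its underside is 48 mm above the shoe's origin, 2 mm over a shoulder that is home.
- clamp_pin (a point): A point on the axis of the clamp's upright red pin, 12 mm in diameter and 40 mm tall, 47 mm from the pivot; the point lies 30 mm above the bar's underside, 78 mm above the shoe's origin; the pin's top is 18 mm higher and the bar's upper face 22 mm lower.
- steel_bushing: Grey steel bushing of the same shape and size, standing on the board; leave it. Origin at the centre of its underside.
- spacer: Dark steel disc, 52 mm in diameter and 30 mm high, standing on the board; leave it. Origin at the centre of its underside.
- board: Plywood board, 310 mm (x) by 110 mm (y), 10 mm thick, fixed; the bronze bushing, the steel bushing and the spacer stand on it in a row along its x, 98 mm apart, in any order. Origin at the centre of its underside.
There are look-alikes about, which are no part of the job. Several things have the shape of the bushing; the one meant has the colours described above.

How it is judged:
On the way, in this order (a step that is already met when the one before it is completed fails the run):
1. the bushing is pressed home in the bore, its shoulder flush on the block (within 1.5 mm), while the clamp is still open (z of bushing in the frame of die_shoe below 0.0115 m and horizontal distance between bushing and die_shoe below 0.007 m and angle between bushing's own z axis and vertical below 0.05 rad and value of joint clamp above 0.6 rad), for 0.2 s.
2. the clamp is swung shut over the shoulder (value of joint clamp below 0.12 rad and z of bushing in the frame of die_shoe below 0.0115 m), for 0.2 s.
At the end, for the whole second after the job is handed in: The bronze bushing is home in the bore, its shoulder within 1.5 mm of the block's top, upright within 0.05 rad; the clamp stands within 0.12 rad of shut; bushing and clamp are released and at rest (all of step 2 and horizontal distance between bushing and die_shoe below 0.007 m and angle between bushing's own z axis and vertical below 0.05 rad and linear speed of bushing below 0.02 m/s and contact force between bushing and the fingers below 0.1 N and contact force between die_shoe and the arm below 0.1 N); the robot touches nothing.
It fails at once if the bushing is forced: over 60 N of contact with the shoe in all, of which the tight lands' sideways squeeze is about 25 N (contact force between bushing and die_shoe above 60 N).
It fails at once if the steel bushing or the spacer is moved more than 30 mm or tipped (distance of any of steel_bushing, spacer from where it was at the start of the episode above 0.03 m or angle between any of steel_bushing, spacer's own z axis and vertical above 0.5 rad).
It also fails if it takes over 64 s, if anything falls off the work surface, if the arm or the gripper's body presses on something with over 40 N, if the wrist force passes 120 N, or if a joint passes its speed limit or range.

## Robot

A 6-joint arm with a two-finger parallel gripper is mounted at the origin on the work surface. World frame = base frame: x ahead of the robot, y to its left, z up, the work surface at z = 0. Lengths are in m, angles in rad, forces in N, time in s.
With the tool pointing down it reaches from about 0.3 to 0.875 m from the base axis. Payload 6.4 kg.
Tool frame: the origin (TCP) lies on the centre line of the jaws, within the pads' length; the fingertips stand 14 mm ahead of it and the grasp point (between the pads) lies 5 mm behind it; z points along the fingers, y is the direction in which the jaws open and shut (so a half turn about z gives the same grasp; the last joint's range is limited). The gripper opens to 85 mm and grips with 20 to 120 N. Pads are 22 mm wide; open, the fingers measure 114 mm over their backs; the gripper's body (76 mm by 85 mm) begins 54 mm behind the grasp point. The pads swing forward as they close: fully open they stand 13 mm farther back than shut.
Start: joints at [1.121, 0.181, 1.607, -0, 1.354, -0.206], TCP at [0.139, 0.558, 0.245] pointing down, gripper open.
Joint ranges: [-2.99, 2.99], [-0.89, 2.07], [0.3, 2.58], [-1.14, 4.28], [0, 2.63], [-3.12, 3.12]. Speed limits (rad/s): [2.57, 2.57, 3.01, 3.14, 3.14, 3.14].

## Interface

Orientations are given as a unit quaternion [w, x, y, z].
In Python, from bench import * gives the robot as it stands.
- The arm moves only by the tool servo_tool, never from a script. Its argument "plan" is a list that holds one entry, the list of rows, each a list of 5 numbers: the shift along the world's x, y, z in m, then the turn about the world's z in rad, then the gripper command: -1 is shut, 1 is fully open, values between are in proportion. In form: [[[tx, ty, tz, roll, claw], ...]]. A call has 1 to 8 rows; each row shifts and turns the commanded pose from where the row before left it; what a row does not reach is not made up. A row lasts 1/10 s, in which the tool goes at most 50 mm and 8.59 degrees, less where a joint would pass 70% of its speed; a pose out of reach is approached as far as the arm can. A call with a gripper value outside its range is refused whole. The fingers move at their own pace and stop on an object; the grip force is fixed at half the most. Time passes only in rows, so rows that do not move let the fingers close. It gives the time, the measured TCP pose, the force and the opening at its end, in the units of the state.
- get_obs(): the state, without advancing time (a new reading comes with each control period).
- camera(name): name is "side" or "top"; returns a dict with "img" (384x512x3 uint8, blue, green, red), "camera_matrix" (3x3 intrinsics, pixels), "rvec" (rotation vector, rad) and "tvec" (3), from world to camera coordinates, as OpenCV has them. Camera axes: x right, y down, z forward; pixel columns grow to the right and rows downward; lengths in m; the calibration is good to about 2 mm. A picture is of the moment at which its call begins. There is no depth.
- hand_in(): hands the job in, once; it reports no verdict.
Trained networks look in a picture, given as the dict that the camera call returned (one of the last four; its "shot" number tells which), for a name from the list of things; names that differ only in an ending like _2 or _b are one class to them, and where a whole thing is asked for, a point or a joint stands for the part that bears it (a point fixed in the world has none). Each returns a list of dicts, best first, with "conf" (0 to 1); they miss things now and then, are a little off and sometimes report something else, mostly with a low value. They report only what shows in the picture. A call takes as long as a camera call. They do not tell look-alikes from the thing itself.
- trace(picture, thing): "mask" (384x512 bool, what is visible of it) and "rect" ([left, top, right, bottom] as shares, 0 to 1, of the picture: columns of its width, rows of its height, round what is visible of it).
- pinpoint(picture, thing): "centre" ([row, column] as shares, 0 to 1, of the picture: columns of its width, rows of its height: a listed point, or the origin of a listed thing).
The state is a dict: "time_s": time; "q": joint angles; "dq": joint speeds; "joint_efforts": joint torques, N m; "eef_pos": TCP position; "eef_rot": TCP orientation; "wrist_force": force on the tool from outside, world axes, zero at the start; "torque": the same for the moment, N m; "opening": opening from 0.0 (shut) to 1.0 (fully open).
Only numpy, scipy, OpenCV 4.12 (cv2) and the standard library are available. Lean on these libraries where they do the work, as an engineer would, in place of code of your own. Each camera call takes 0.05 s, during which the arm holds its last target.

## Working session

There is one attempt and no reset: what is moved stays moved. The work goes in short steps, Python scripts to look and compute and a tool call to move; the robot and the scene stay as the last step left them, time stands still between calls to the robot, and variables do not carry over. Pictures are saved under pics/ and viewed, and the job is handed in when it is done.

Besides the shell and the picture viewer there is one more tool, called as name(argument=value, ...), one argument or row to a line, values as JSON. servo_tool: Moves the arm, as the interface text tells. Its arguments: {"type":"object","properties":{"plan":{"type":"array"}},"required":["plan"]}

```bash
mkdir -p pics; cat > h.py <<'E'
from bench import *
import numpy as np, cv2
def ray(p,rc):
    K=np.array(p["camera_matrix"]);R,_=cv2.Rodrigues(np.array(p["rvec"],float));t=np.array(p["tvec"],float).reshape(3)
    u,v=rc[1]*512,rc[0]*384
    d=R.T@np.linalg.solve(K,[u,v,1.]);return -R.T@t,d
def at(p,rc,z):
    o,d=ray(p,rc);return o+d*(z-o[2])/d[2]
def tri(ps):
    A=np.zeros((3,3));b=np.zeros(3)
    for o,d in ps:
        d=d/np.linalg.norm(d);M=np.eye(3)-np.outer(d,d);A+=M;b+=M@o
    return np.linalg.solve(A,b)
def proj(p,X):
    return cv2.projectPoints(np.array(X,float).reshape(-1,3),np.array(p["rvec"],float),np.array(p["tvec"],float),np.array(p["camera_matrix"]),None)[0].reshape(-1,2)
E
python3 - <<'E'
from h import *
np.set_printoptions(precision=4,suppress=True)
o=get_obs();print({k:np.round(o[k],3) for k in o})
for c in("top","side"):
    p=camera(c);cv2.imwrite(f"pics/{c}0.png",p["img"])
    o_,_=ray(p,[.5,.5]);print(c,"cam at",o_)
    for n in["bushing","die_shoe","pocket","clamp","clamp_pin","steel_bushing","spacer","board"]:
        try:r=pinpoint(p,n)
        except Exception as e:print(n,e);continue
        z={"bushing":.01,"steel_bushing":.01,"spacer":.01,"pocket":.04,"clamp_pin":.078}.get(n,0)
        for x in r:print(c,n,round(x["conf"],2),np.round([x["centre"][1]*512,x["centre"][0]*384],1),at(p,x["centre"],z))
E
```

```text
{'time_s': np.float64(0.0), 'q': array([ 1.121,  0.182,  1.608, -0.   ,  1.354, -0.206]), 'dq': array([-0.001, -0.   , -0.001,  0.   , -0.001, -0.   ]), 'joint_efforts': array([ -0.002, -44.488, -35.134,  -0.   ,   0.009,  -0.   ]), 'eef_pos': array([0.139, 0.558, 0.244]), 'eef_rot': array([-0.   ,  0.122,  0.993, -0.001]), 'wrist_force': array([-0.294, -0.696,  0.689]), 'torque': array([-0.004,  0.077, -0.005]), 'opening': np.float64(0.999)}
top cam at [ 0.3188 -0.0654  1.0207]
top bushing 0.97 [323.3 222. ] [ 0.4078 -0.2213  0.01  ]
top bushing 0.94 [325.8 290.7] [ 0.2501 -0.2277  0.01  ]
top bushing 0.92 [397.8 206.5] [ 0.4494 -0.3978  0.01  ]
top bushing 0.67 [335.  144.3] [ 0.5968 -0.2488  0.01  ]
top die_shoe 0.75 [201.9 180.9] [0.4993 0.0697 0.    ]
top die_shoe 0.39 [330.8 183.9] [ 0.501  -0.2405  0.    ]
top pocket 0.92 [199.  178.8] [0.497  0.0713 0.04  ]
clamp it knows: board, bushing, clamp_pin, die_shoe, pocket, spacer, steel_bushing
top clamp_pin 0.78 [169.5 205.5] [0.4285 0.1278 0.078 ]
top clamp_pin 0.63 [329.6 182.4] [ 0.4904 -0.2245  0.078 ]
top steel_bushing 0.9 [333.3 146.6] [ 0.5909 -0.2447  0.01  ]
top spacer 0.87 [331.2 180.3] [ 0.508  -0.2398  0.01  ]
top board 0.85 [328.3 183.4] [ 0.502  -0.2345  0.    ]
side cam at [-0.1107 -0.8006  1.1064]
side bushing 0.77 [235.6 275.6] [ 0.2479 -0.2359  0.01  ]
side bushing 0.75 [278.5 241.4] [ 0.403  -0.2225  0.01  ]
side bushing 0.75 [337.3 274.5] [ 0.4549 -0.3965  0.01  ]
side pocket 0.6 [238.1 157.6] [0.4926 0.0797 0.04  ]
clamp it knows: board, bushing, clamp_pin, die_shoe, pocket, spacer, steel_bushing
side clamp_pin 0.56 [213.1 147.8] [0.4372 0.1292 0.078 ]
side steel_bushing 0.62 [334.6 208.9] [ 0.6013 -0.2358  0.01  ]
side spacer 0.79 [309.5 228.3] [ 0.4987 -0.2422  0.01  ]
side board 0.78 [307.9 224.8] [ 0.509  -0.2253  0.    ]
```

View pics/top0.png

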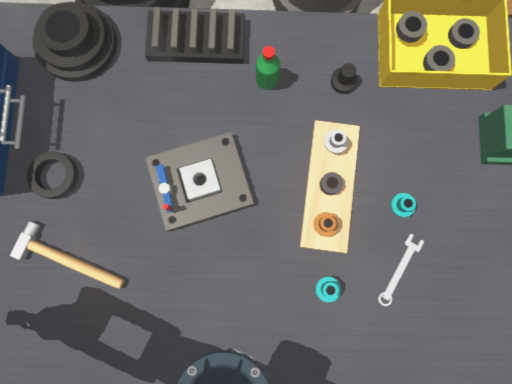

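View pics/side0.png

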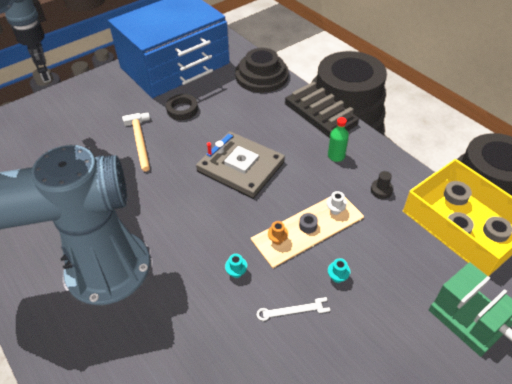

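```bash
python3 - <<'E'
import cv2,numpy as np
a=cv2.imread("pics/top0.png");b=cv2.imread("pics/side0.png")
cv2.imwrite("pics/topz.png",cv2.resize(a[120:240,130:270],None,fx=5,fy=5,interpolation=cv2.INTER_CUBIC))
cv2.imwrite("pics/topz2.png",cv2.resize(a[110:220,290:430],None,fx=5,fy=5,interpolation=cv2.INTER_CUBIC))
cv2.imwrite("pics/sidez.png",cv2.resize(b[110:210,170:300],None,fx=5,fy=5,interpolation=cv2.INTER_CUBIC))
E
```

```text
(no output)
```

View pics/topz.png

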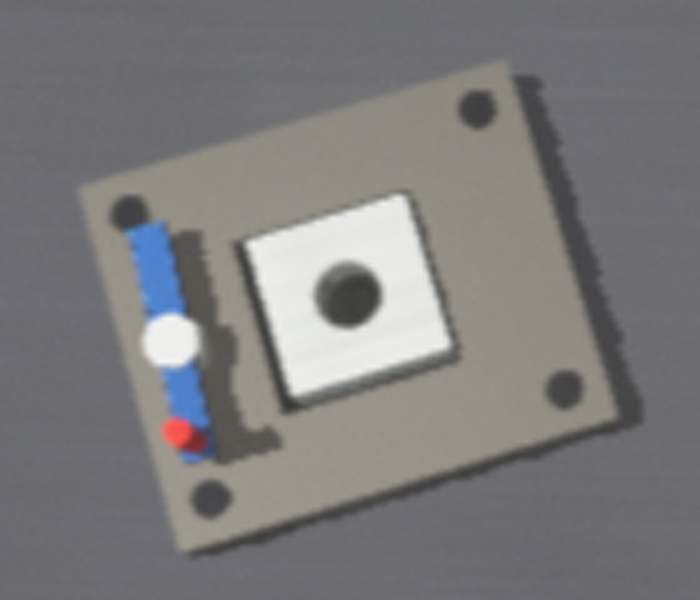

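View pics/sidez.png

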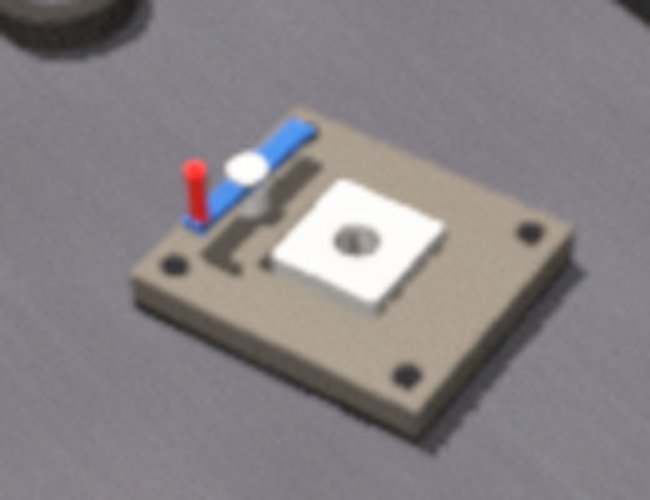

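The top view shows the shoe at about (200,180), yawed about 0.28 rad. The clamp is open, with its pin at (166,207). The bronze bushing is at (326,224), at the near end of the board, and the two teal ones are look-alikes. Next I'll measure these precisely by fitting masks.

```bash
cat >> h.py <<'E'
from scipy.optimize import least_squares
def hullmask(p,pts,S=4):
    uv=proj(p,pts)
    h=cv2.convexHull(((uv+.5)*S*16).astype(np.int32).reshape(-1,1,2))
    m=np.zeros((384*S,512*S),np.uint8);cv2.fillConvexPoly(m,h,1,shift=4);return m
def circ(x,y,z,r):
    a=np.linspace(0,2*np.pi,72,endpoint=False);return np.c_[x+r*np.cos(a),y+r*np.sin(a),0*a+z]
def bush_cent(p,x,y,z):  # centroid px of bushing silhouette
    m=hullmask(p,np.r_[circ(x,y,z,.01375),circ(x,y,z+.0025,.015),circ(x,y,z+.03,.015)])|hullmask(p,np.r_[circ(x,y,z+.03,.028),circ(x,y,z+.036,.028)])|hullmask(p,np.r_[circ(x,y,z+.036,.017),circ(x,y,z+.066,.017)])
    r,c=np.nonzero(m);return np.array([c.mean(),r.mean()])/4-.375, m.sum()/16
def fitcent(p,f,c,x0):
    x=np.array(x0,float)
    for _ in range(5):
        c0=f(p,*x);J=np.c_[(f(p,x[0]+.004,x[1])-c0)/.004,(f(p,x[0],x[1]+.004)-c0)/.004]
        x=x+np.linalg.solve(J,c-c0)
    return x
E
python3 - <<'E'
from h import *
np.set_printoptions(precision=4,suppress=True)
for c in("top","side"):
    p=camera(c);img=p["img"].astype(int)
    B,G,R=img[...,0],img[...,1],img[...,2]
    # bronze: masks from network + colour
    for t in trace(p,"bushing"):
        m=t["mask"];rr,cc=np.nonzero(m);col=img[m].mean(0)
        print(c,"bushing",round(t["conf"],2),[cc.mean(),rr.mean()],m.sum(),col)
        if col[2]>col[0]+50:
            ce=np.array([cc.mean(),rr.mean()])
            x=fitcent(p,lambda p,x,y:bush_cent(p,x,y,.01)[0],ce,[.4,-.225]);print("   bronze at",x,"area model",bush_cent(p,*x,.01)[1])
    # hole
    shoe=[t for t in trace(p,"die_shoe")][0]["mask"]
    rr,cc=np.nonzero(shoe);print(c,"shoe",cc.mean(),rr.mean(),shoe.sum())
    cv2.imwrite(f"pics/m_{c}.png",shoe*255)
    bright=((img.min(2)>150)&(img.max(2)-img.min(2)<40)).astype(np.uint8)
    n,l,s,ce=cv2.connectedComponentsWithStats(bright)
    for i in range(1,n):
        if s[i,4]>300 and abs(s[i,0]-215)<60 and 120<s[i,1]<200:
            print(c,"block",s[i],ce[i])
            blk=(l==i).astype(np.uint8)
            cs,_=cv2.findContours(blk,cv2.RETR_EXTERNAL,cv2.CHAIN_APPROX_NONE)
            f=np.zeros_like(blk);cv2.drawContours(f,cs,-1,1,-1)
            h=(f==1)&(blk==0);r,q=np.nonzero(h)
            print("hole px",h.sum(),q.mean(),r.mean(),"model area",hullmask(p,circ(.497,.071,.04,.0155)).sum()/16)
            w=at(p,[(r.mean())/384,(q.mean())/512],.04);print("hole at",w)
            r,q=np.nonzero(f);print("block c",at(p,[r.mean()/384,q.mean()/512],.04),f.sum(),hullmask(p,circ(.497,.071,.04,.0155)).sum())
E
```

```text
top bushing 0.82 [np.float64(403.10714285714283), np.float64(204.4345238095238)] 504 [165.6627 170.4167  66.2718]
top bushing 0.74 [np.float64(327.6666666666667), np.float64(288.7704918032787)] 549 [171.6175 176.2168  75.3934]
top bushing 0.57 [np.float64(325.9219088937093), np.float64(223.91323210412148)] 461 [ 82.3579 134.833  188.3601]
   bronze at [ 0.401  -0.2218] area model 497.75
top shoe 199.20714692482915 181.39279612756263 7024
top block [179 159  41  40 968] [199.1529 178.4969]
hole px 132 199.11363636363637 178.68939393939394 model area 143.9375
hole at [0.4973 0.0711 0.04  ]
block c [0.4977 0.071  0.04  ] 1100 2303
side bushing 0.79 [np.float64(236.6193181818182), np.float64(265.21875)] 352 [176.142  180.9318  48.8523]
side bushing 0.74 [np.float64(339.14950980392155), np.float64(270.0612745098039)] 408 [176.8505 181.6397  47.549 ]
side bushing 0.54 [np.float64(278.0348837209302), np.float64(231.9825581395349)] 344 [ 68.     132.7791 191.0756]
   bronze at [ 0.405  -0.2165] area model 369.5
side shoe 240.55961705831157 163.30809399477806 3447
side block [224 145  35  27 526] [240.8156 157.7338]
hole px 28 239.64285714285714 158.21428571428572 model area 60.0625
hole at [0.4948 0.0745 0.04  ]
block c [0.4986 0.0739 0.04  ] 554 961[ WARN:0@2.443] global loadsave.cpp:1063 imwrite_ Unsupported depth image for selected encoder is fallbacked to CV_8U.
```

```bash
python3 - <<'E'
import cv2,numpy as np
a=cv2.imread("pics/m_top.png");b=cv2.imread("pics/m_side.png")
cv2.imwrite("pics/mm.png",np.hstack([a[100:250,110:290],b[100:250,150:330]]))
E
```

```text
(no output)
```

View pics/mm.png

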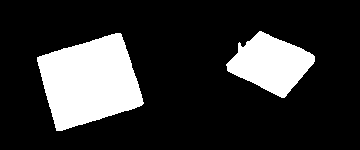

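```bash
python3 - <<'E'
from h import *
from scipy.optimize import minimize
np.set_printoptions(precision=4,suppress=True)
def box(x,y,a,dx,dy,z0,z1,cx=0,cy=0):
    P=np.array([[cx+i*dx/2,cy+j*dy/2,z] for i in(-1,1) for j in(-1,1) for z in(z0,z1)])
    c,s=np.cos(a),np.sin(a);return np.c_[x+c*P[:,0]-s*P[:,1],y+s*P[:,0]+c*P[:,1],P[:,2]]
for c in("top","side"):
    p=camera(c);img=p["img"].astype(int)
    m=trace(p,"die_shoe")[0]["mask"].astype(np.uint8)
    m=cv2.morphologyEx(m,cv2.MORPH_OPEN,np.ones((9,9),np.uint8)) if c=="side" else m
    M=cv2.resize(m,None,fx=4,fy=4,interpolation=cv2.INTER_NEAREST)
    f=lambda v:(M!=hullmask(p,box(v[0],v[1],v[2],.18,.21,0,.03))).sum()/16
    r=minimize(f,[.497,.071,.28],method="Nelder-Mead",options=dict(initial_simplex=[[.497,.071,.28],[.503,.071,.28],[.497,.077,.28],[.497,.071,.32]],xatol=1e-5,fatol=.5));print(c,"shoe",r.x,r.fun,m.sum())
    # block top face
    b=((img.min(2)>(200 if c=="top" else 205))).astype(np.uint8)
    g=img.min(2)[150:170,185:215] if c=="top" else img.min(2)[145:172,224:259]
    n,l,s,ce=cv2.connectedComponentsWithStats(b)
    pc=proj(p,[r.x[0],r.x[1],.04])[0];i=min(range(1,n),key=lambda i:np.hypot(*(ce[i]-pc))+(s[i,4]<200)*999)
    cs,_=cv2.findContours((l==i).astype(np.uint8),cv2.RETR_EXTERNAL,cv2.CHAIN_APPROX_NONE)
    F=np.zeros((384,512),np.uint8);cv2.drawContours(F,cs,-1,1,-1)
    M2=cv2.resize(F,None,fx=4,fy=4,interpolation=cv2.INTER_NEAREST);a=r.x[2]
    f2=lambda v:(M2!=hullmask(p,box(v[0],v[1],a,v[2],v[2],.04,.04))).sum()/16
    q=minimize(f2,[.497,.071,.076],method="Nelder-Mead",options=dict(initial_simplex=[[.497,.071,.076],[.501,.071,.076],[.497,.075,.076],[.497,.071,.073]],xatol=1e-5,fatol=.5));print("block",q.x,q.fun,F.sum())
    d=q.x[:2]-r.x[:2];print("offset shoe frame",np.cos(a)*d[0]+np.sin(a)*d[1],-np.sin(a)*d[0]+np.cos(a)*d[1])
    for n_ in("clamp_pin",):
        for t in trace(p,n_)[:2]:
            rr,cc=np.nonzero(t["mask"]);print(n_,t["conf"],cc.mean(),rr.mean(),t["mask"].sum())
    red=(img[...,2]>150)&(img[...,1]<90)&(img[...,0]<90);red[:120]=0
    rr,cc=np.nonzero(red);print("red",cc.mean(),rr.mean(),red.sum())
    for th in(1.6,1.75):
        x,y=-.047*np.sin(th),.078+.047*np.cos(th)
        print(th,"pin pred",r.x[0]+np.cos(a)*x-np.sin(a)*y,r.x[1]+np.sin(a)*x+np.cos(a)*y,proj(p,[r.x[0]+np.cos(a)*x-np.sin(a)*y,r.x[1]+np.sin(a)*x+np.cos(a)*y,.076]))
E
```

```text
top shoe [0.4969 0.0724 0.3317] 99.1875 7039
block [0.4982 0.0711 0.074 ] 31.25 1027
offset shoe frame 0.0007913011789317871 -0.0016944104836752148
clamp_pin 0.82 164.53465346534654 188.41584158415841 404
clamp_pin 0.39 331.4146341463415 182.88048780487804 410
red 165.875 206.5 16
1.6 pin pred 0.4275142672017939 0.12959884037783326 [[168.8493 206.0694]]
1.75 pin pred 0.43048837335408907 0.12321416573667532 [[171.8297 204.811 ]]
side shoe [0.4999 0.079  0.3228] 130.4375 3415
block [0.5004 0.0754 0.0774] 22.9375 464
offset shoe frame -0.0006222911566436302 -0.0035693877375137027
red 288.86046511627904 132.3372093023256 86
1.6 pin pred 0.4310218992484257 0.13672784930324505 [[210.0614 147.8281]]
1.75 pin pred 0.4339387612507823 0.13031682023313676 [[212.058  148.5553]]
```

servo_tool(
  plan=[
    [[0.03,-0.038,0,0,1],[0.03,-0.038,0,0,1],[0.03,-0.038,0,0,1],[0.03,-0.038,0,0,1],[0.03,-0.038,0,0,1],[0.03,-0.038,0,0,1],[0.03,-0.038,0,0,1],[0.03,-0.038,0,0,1]],
  ],
)

```text
time_s: 2.2
eef_pos: [0.3797, 0.2524, 0.2457]
eef_rot: [0.0, 0.122, 0.993, 0.0]
wrist_force: [1.6, 0.0, 0.5]
opening: 0.996
```

servo_tool(
  plan=[
    [[0.003,-0.045,0,0,1],[0.003,-0.045,0,0,1],[0.003,-0.045,0,0,1],[0.003,-0.045,0,0,1],[0.003,-0.045,0,0,1],[0.003,-0.045,0,0,1],[0.003,-0.045,0,0,1],[0.003,-0.045,0,0,1]],
  ],
)

```text
time_s: 3.0
eef_pos: [0.4026, -0.1079, 0.2457]
eef_rot: [0.001, 0.122, 0.993, -0.0]
wrist_force: [0.7, 0.1, -0.0]
opening: 1.001
```

servo_tool(
  plan=[
    [[0,-0.04,-0.02,0,1],[0,-0.04,-0.03,0,1],[0,-0.032,-0.03,0,1],[0,0,-0.03,0,1],[0,0,-0.01,0,1],[0,0,0,0,1]],
  ],
)

```text
time_s: 3.6
eef_pos: [0.4018, -0.2169, 0.124]
eef_rot: [-0.002, 0.122, 0.993, 0.001]
wrist_force: [-0.2, -0.2, 0.3]
opening: 1.001
```

```bash
python3 - <<'E'
from h import *
for c,(r,q) in(("top",(170,280)),("side",(180,220))):
    p=camera(c);i=cv2.resize(p["img"][r:r+110,q:q+100],None,fx=4,fy=4,interpolation=cv2.INTER_CUBIC);cv2.imwrite(f"pics/a_{c}.png",i)
cv2.imwrite("pics/a.png",np.hstack([cv2.imread("pics/a_top.png"),cv2.imread("pics/a_side.png")]))
E
```

```text
(no output)
```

View pics/a.png

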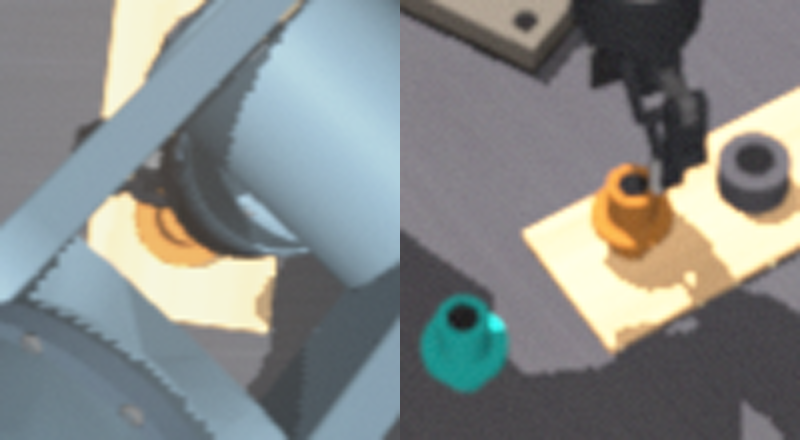

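The side view shows the fingers straddling the bronze neck, which is clear of the spacer. I'll lower the gripper.

servo_tool(
  plan=[
    [[0,-0.002,-0.02,0,1],[0,0,-0.02,0,1],[0,0,-0.012,0,1],[0,0,-0.006,0,1],[0,0,0,0,1]],
  ],
)

```text
time_s: 4.2
eef_pos: [0.403, -0.2198, 0.0675]
eef_rot: [-0.0, 0.121, 0.993, 0.0]
wrist_force: [0.8, 0.5, 0.3]
opening: 0.998
```

servo_tool(
  plan=[
    [[0,0,0,0,0],[0,0,0,0,-0.3],[0,0,0,0,-0.6],[0,0,0,0,-1],[0,0,0,0,-1],[0,0,0,0,-1],[0,0,0,0,-1],[0,0,0,0,-1]],
  ],
)

```text
time_s: 5.0
eef_pos: [0.4032, -0.2204, 0.0681]
eef_rot: [0.0, 0.122, 0.993, -0.0]
wrist_force: [-0.5, 0.0, 5.7]
opening: 0.377
```

servo_tool(
  plan=[
    [[0,0,0,0,-1],[0,0,0.01,0,-1],[0,0,0.03,0,-1],[0,0,0.04,0,-1],[0,0,0.04,0,-1],[0,0,0.01,0,-1],[0,0,0,0,-1],[0,0,0,0,-1]],
  ],
)

```text
time_s: 5.8
eef_pos: [0.4019, -0.2191, 0.1956]
eef_rot: [-0.001, 0.122, 0.993, 0.001]
wrist_force: [0.2, -0.1, -4.4]
opening: 0.377
```

```bash
python3 - <<'E'
from h import *
o=get_obs();print(o["wrist_force"],o["torque"],o["eef_pos"])
p=camera("side");cv2.imwrite("pics/b.png",cv2.resize(p["img"][130:290,200:400],None,fx=4,fy=4,interpolation=cv2.INTER_CUBIC)[:600])
E
```

```text
[ 0.20665191 -0.06849995 -4.4322233 ] [ 0.04214679 -0.02250052  0.04010605] [ 0.40185447 -0.21913831  0.19555829]
```

View pics/b.png

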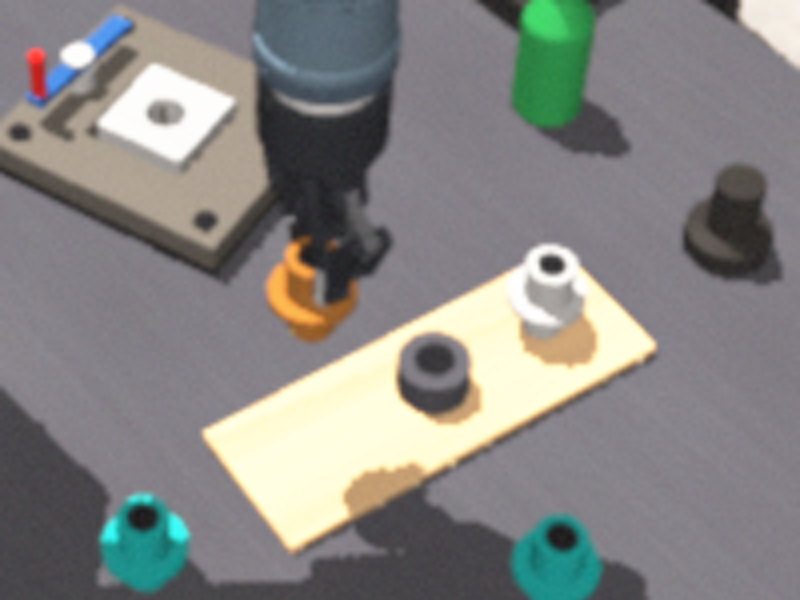

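Bushing held (4.4 N against the wrist). The side view also shows the spacer and steel bushing untouched. Next I'll carry it over the bore.

servo_tool(
  plan=[
    [[0.012,0.036,-0.002,-0.125,-1],[0.012,0.036,-0.002,-0.125,-1],[0.012,0.036,-0.002,-0.125,-1],[0.012,0.036,-0.002,-0.125,-1],[0.012,0.036,-0.002,-0.125,-1],[0.012,0.036,-0.002,-0.125,-1],[0.012,0.036,-0.002,-0.125,-1],[0.012,0.036,-0.002,-0.125,-1]],
  ],
)

```text
time_s: 6.65
eef_pos: [0.4975, 0.0697, 0.1786]
eef_rot: [-0.002, 0.585, 0.811, -0.001]
wrist_force: [1.2, -0.6, -4.4]
opening: 0.375
```

servo_tool(
  plan=[
    [[0,0,-0.02,0,-1],[0,0,-0.02,0,-1],[0,0,0,0,-1],[0,0,0,0,-1],[0,0,0,0,-1]],
  ],
)

```text
time_s: 7.15
eef_pos: [0.499, 0.0677, 0.1415]
eef_rot: [0.0, 0.583, 0.813, 0.0]
wrist_force: [-0.8, -0.3, -2.5]
opening: 0.374
```

```bash
python3 - <<'E'
from h import *
o=get_obs();print(o["wrist_force"],o["torque"],o["eef_pos"],o["eef_rot"],o["q"])
p=camera("side");a=cv2.resize(p["img"][90:210,180:300],None,fx=3.3,fy=4,interpolation=cv2.INTER_CUBIC)
p=camera("top");b=cv2.resize(p["img"][120:240,140:260],None,fx=3.3,fy=4,interpolation=cv2.INTER_CUBIC)
cv2.imwrite("pics/c.png",np.hstack([a,b]))
E
```

```text
[-0.77062338 -0.26474528 -2.54646522] [ 0.04474158 -0.04786083  0.00253637] [0.49904708 0.06770026 0.14154783] [6.02794610e-05 5.82805859e-01 8.12611423e-01 4.47578696e-05] [-1.01269624e-01  1.45073602e-01  1.87518540e+00  1.95919196e-05
  1.12118453e+00 -4.27719813e-01]
```

View pics/c.png

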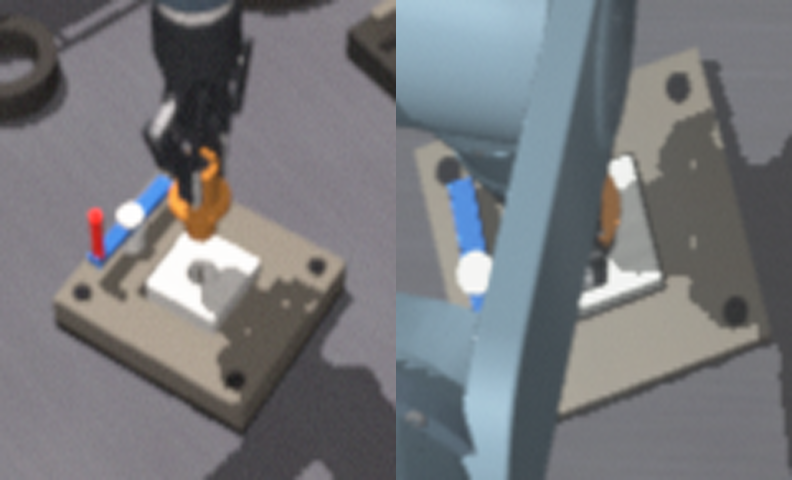

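The side view shows the bushing upright above the bore, with its foot at about (240,149). I'll lower it to just above the block, then compare foot and bore in the same picture.

servo_tool(
  plan=[
    [[-0.001,0.002,-0.02,0,-1],[0,0,-0.01,0,-1],[0,0,0,0,-1],[0,0,0,0,-1],[0,0,0,0,-1]],
  ],
)

```text
time_s: 7.75
eef_pos: [0.4985, 0.0699, 0.1121]
eef_rot: [0.001, 0.583, 0.813, 0.0]
wrist_force: [0.2, -0.6, -3.3]
opening: 0.37
```

```bash
cat > fb.py <<'E'
from h import *
from scipy.optimize import minimize
def bush_mask(p,x,y,z):
    return hullmask(p,np.r_[circ(x,y,z,.01375),circ(x,y,z+.0025,.015),circ(x,y,z+.03,.015)])|hullmask(p,np.r_[circ(x,y,z+.03,.028),circ(x,y,z+.036,.028)])|hullmask(p,np.r_[circ(x,y,z+.036,.017),circ(x,y,z+.066,.017)])
def fit(p,x0,y0,z,show=None):
    img=cv2.resize(p["img"],None,fx=4,fy=4,interpolation=cv2.INTER_CUBIC).astype(int)
    B,G,R=img[...,0],img[...,1],img[...,2]
    bz=(R-B>50)&(R>80)&(R-G>20)
    dark=(img.max(2)<75)
    u,v=proj(p,[x0,y0,z+.03])[0];w=np.zeros(bz.shape,bool);w[int(4*v-110):int(4*v+110),int(4*u-90):int(4*u+90)]=1
    arm=(B-R>15)
    ok=w&~dark&~arm
    f=lambda q:((bush_mask(p,q[0],q[1],z)>0)!=bz)[ok].sum()/16
    r=minimize(f,[x0,y0],method="Nelder-Mead",options=dict(initial_simplex=[[x0,y0],[x0+.005,y0],[x0,y0+.005]],xatol=1e-5,fatol=.1))
    if show:
        o=img.astype(np.uint8).copy();cs,_=cv2.findContours(bush_mask(p,*r.x,z),cv2.RETR_EXTERNAL,cv2.CHAIN_APPROX_NONE);cv2.drawContours(o,cs,-1,(0,255,0),1)
        cv2.imwrite(show,o[int(4*v-220):int(4*v+220),int(4*u-200):int(4*u+200)])
    return r.x,r.fun,(bz&w).sum()/16
E
python3 - <<'E'
from fb import *
o=get_obs();e=o["eef_pos"];print(o["wrist_force"],e)
for c in("side","top"):
    p=camera(c);print(c,fit(p,e[0],e[1],e[2]-.0577,f"pics/d_{c}.png"))
cv2.imwrite("pics/d.png",np.hstack([cv2.imread("pics/d_side.png"),cv2.imread("pics/d_top.png")]))
E
```

```text
[ 0.19146247 -0.60494951 -3.32272488] [0.49846006 0.06986827 0.11210658]
side (array([0.5004809 , 0.07894737]), np.float64(49.375), np.float64(213.9375))
top (array([0.49973445, 0.0759966 ]), np.float64(163.5625), np.float64(45.375))
```

View pics/d.png

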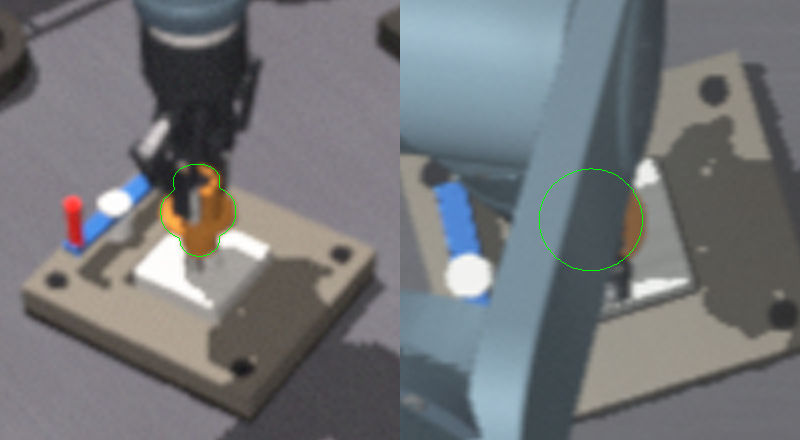

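```bash
python3 - <<'E'
from h import *
np.set_printoptions(precision=4,suppress=True)
for c in("top","side"):
    p=camera(c);im=cv2.imread(f"pics/{c}0.png").astype(float).mean(2)
    u,v=proj(p,[.4985,.0725,.04])[0] if c=="top" else (240.9,157.9)
    y0,x0=int(v)-9,int(u)-9
    w=im[y0:y0+19,x0:x0+19]
    if c=="side":print(w[3:16,2:18].astype(int))
    # fit: bright - amount inside projected rim ellipse
    def model(q):
        m=hullmask(p,circ(q[0],q[1],.04,.0155),4)[y0*4:(y0+19)*4,x0*4:(x0+19)*4].reshape(19,4,19,4).mean((1,3));return m
    from scipy.optimize import minimize
    yy,xx=np.mgrid[:19,:19]
    near=np.hypot(xx-9,yy-9)<(8 if c=="top" else 6.5)
    def cost(q):
        m=model(q)
        A=np.c_[np.ones(near.sum()),m[near]];
        s,r,_,_=np.linalg.lstsq(A,w[near],rcond=None);return r[0]
    b=at(p,[v/384,u/512],.04)
    r=minimize(cost,b[:2],method="Nelder-Mead",options=dict(initial_simplex=[b[:2],b[:2]+[.004,0],b[:2]+[0,.004]],xatol=1e-5,fatol=1));print(c,b,r.x,r.fun,proj(p,[*r.x,.04]))
E
```

```text
top [0.4985 0.0725 0.04  ] [0.4978 0.0709] 86959.2075351072 [[199.2161 178.4748]]
[[237 251 252 252 253 253 253 252 252 252 252 252 252 252 252 250]
 [249 252 252 252 252 252 253 253 253 252 252 252 252 252 252 252]
 [252 252 252 252 252 252 252 251 252 252 252 252 252 252 252 252]
 [252 252 252 252 250 242 234 233 234 239 243 248 252 252 252 252]
 [252 252 252 250 238 200 178 178 180 186 202 221 243 252 253 252]
 [252 252 250 240 194 152 142 138 145 161 159 170 212 246 252 252]
 [252 252 248 220 145 133 127 113 130 157 157 152 176 233 252 253]
 [252 252 248 211 134 130 123 104 123 155 159 154 169 230 251 252]
 [252 252 249 231 165 137 125 103 116 148 158 161 197 242 252 252]
 [252 252 251 247 223 175 148 129 134 156 167 185 231 250 252 252]
 [252 252 251 250 247 237 226 215 204 219 231 241 248 251 252 252]
 [252 252 252 252 251 249 248 246 244 247 249 251 252 252 252 252]
 [252 252 252 252 252 252 251 251 251 251 251 252 252 252 252 252]]
side [0.4986 0.0732 0.04  ] [0.4992 0.075 ] 45198.604902227176 [[240.6886 157.4859]]
```

servo_tool(
  plan=[
    [[-0.001,-0.0045,0,0,-1],[0,0,-0.005,0,-1],[0,0,-0.005,0,-1],[0,0,0,0,-1],[0,0,0,0,-1],[0,0,0,0,-1]],
  ],
)

```text
time_s: 8.55
eef_pos: [0.4968, 0.0655, 0.1013]
eef_rot: [-0.0, 0.583, 0.813, 0.0]
wrist_force: [-1.0, -0.3, -3.4]
opening: 0.373
```

```bash
python3 - <<'E'
from fb import *
o=get_obs();e=o["eef_pos"];print(o["wrist_force"],e)
for c in("side","top"):
    p=camera(c);print(c,fit(p,e[0],e[1],e[2]-.0577,f"pics/d_{c}.png"))
cv2.imwrite("pics/e.png",np.hstack([cv2.imread("pics/d_side.png"),cv2.imread("pics/d_top.png")]))
E
```

```text
[-0.98461661 -0.29116057 -3.41908973] [0.4968438  0.06553647 0.10127199]
side (array([0.49877482, 0.07474287]), np.float64(48.625), np.float64(211.875))
top (array([0.5243438 , 0.13303647]), np.float64(36.1875), np.float64(36.1875))
```

View pics/e.png

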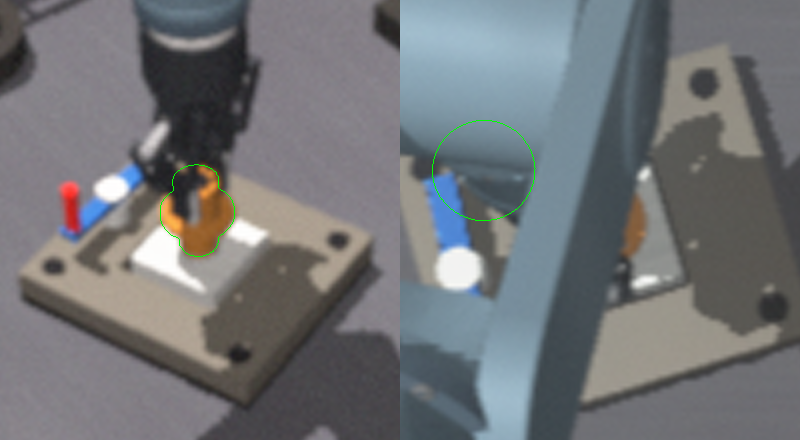

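The fitted contour sits over the bore, within about 0.5 mm in the side camera's frame. The top fit failed because the arm hides the bushing. Next I'll feel downward.

servo_tool(
  plan=[
    [[0,0,-0.001,0,-1],[0,0,-0.001,0,-1],[0,0,-0.001,0,-1],[0,0,-0.001,0,-1],[0,0,-0.001,0,-1],[0,0,0,0,-1]],
  ],
)

```text
time_s: 9.25
eef_pos: [0.4971, 0.0655, 0.0973]
eef_rot: [0.0, 0.583, 0.813, 0.0]
wrist_force: [-3.6, 0.8, 6.8]
opening: 0.373
```

servo_tool(
  plan=[
    [[-0.001,0.0003,0,0,-1],[0,0,0,0,-1],[0,0,0,0,-1]],
  ],
)

```text
time_s: 9.55
eef_pos: [0.4967, 0.0657, 0.0973]
eef_rot: [0.001, 0.583, 0.813, 0.0]
wrist_force: [-2.1, 0.6, 6.5]
opening: 0.378
```

servo_tool(
  plan=[
    [[-0.001,0,0,0,-1],[0,0,0,0,-1],[0,0,0,0,-1]],
  ],
)

```text
time_s: 9.85
eef_pos: [0.4964, 0.0657, 0.0974]
eef_rot: [0.002, 0.583, 0.813, 0.001]
wrist_force: [2.2, 0.4, 5.7]
opening: 0.38
```

servo_tool(
  plan=[
    [[0.0007,0.001,0,0,-1],[0,0,0,0,-1],[0,0,0,0,-1]],
  ],
)

```text
time_s: 10.15
eef_pos: [0.4965, 0.0663, 0.0973]
eef_rot: [0.001, 0.582, 0.813, 0.0]
wrist_force: [0.2, -0.9, 6.8]
opening: 0.379
```

servo_tool(
  plan=[
    [[0,0.001,0,0,-1],[0,0,0,0,-1],[0,0,0,0,-1]],
  ],
)

```text
time_s: 10.45
eef_pos: [0.4964, 0.0668, 0.0972]
eef_rot: [0.001, 0.582, 0.813, -0.0]
wrist_force: [0.2, -4.2, 6.8]
opening: 0.37
```

servo_tool(
  plan=[
    [[0,-0.0012,0,0,-1],[0,0,-0.001,0,-1],[0,0,0,0,-1],[0,0,0,0,-1]],
  ],
)

```text
time_s: 10.85
eef_pos: [0.4968, 0.0662, 0.0971]
eef_rot: [0.001, 0.582, 0.813, 0.0]
wrist_force: [-2.0, 0.3, 15.3]
opening: 0.376
```

servo_tool(
  plan=[
    [[0,0,0.0014,0,-1],[0,0,0,0,-1],[0,0,0,0,-1]],
  ],
)

```text
time_s: 11.15
eef_pos: [0.4963, 0.0663, 0.0974]
eef_rot: [0.001, 0.583, 0.813, 0.0]
wrist_force: [-0.0, -1.1, 7.3]
opening: 0.372
```

```bash
python3 - <<'E'
from fb import *
o=get_obs();e=o["eef_pos"];print(o["wrist_force"],e)
p=camera("side")
for z in(.038,.04,.042):
    x,f,_=fit(p,.499,.075,z);print(z,x,f)
x,_,_=fit(p,.499,.075,.04)
S=10
r0,r1,c0,c1=115,175,210,275
i=cv2.resize(p["img"][r0:r1,c0:c1],None,fx=S,fy=S,interpolation=cv2.INTER_CUBIC);j=i.copy()
def d(P,col):
    uv=proj(p,P);q=((uv-[c0,r0]+.5)*S).astype(np.int32);cv2.polylines(j,[q.reshape(-1,1,2)],True,col,1)
d(circ(.4992,.075,.04,.0155),(255,0,255))
for z,r in((0,.01375),(.03,.028),(.036,.028),(.066,.017)):d(circ(*x,.04+z,r),(0,255,0))
cv2.imwrite("pics/f.png",j);cv2.imwrite("pics/f0.png",i)
E
```

```text
[-0.01874366 -1.13657388  7.32602775] [0.49632338 0.06631424 0.09735568]
0.038 [0.4997656  0.07720283] 47.6875
0.04 [0.49856993 0.07550943] 47.625
0.042 [0.49745872 0.07383914] 47.625
```

View pics/f.png

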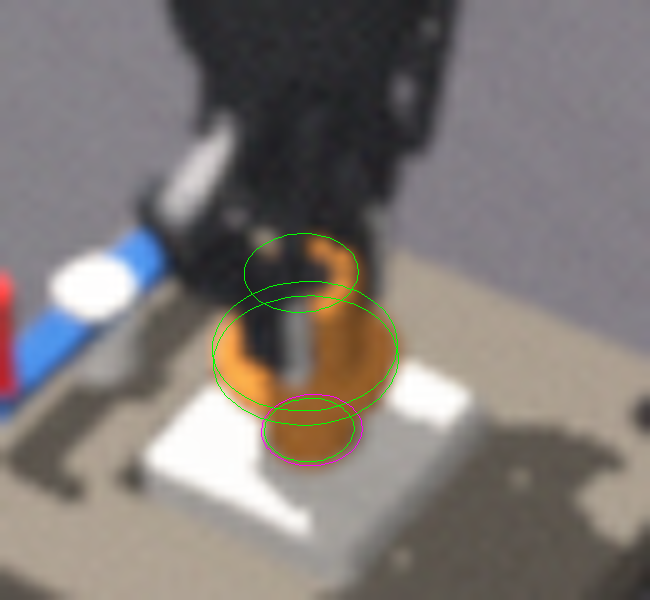

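View pics/f0.png

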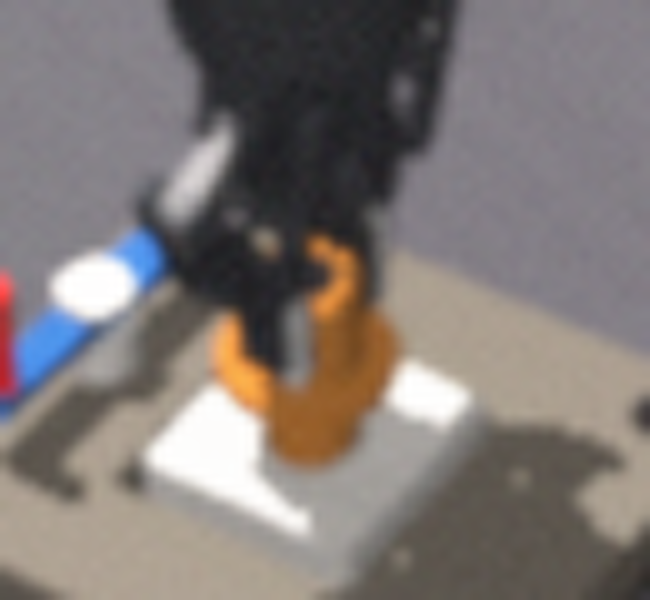

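```bash
python3 - <<'E'
from h import *
for i in range(3):
    o=get_obs();print(o["wrist_force"],o["torque"],o["eef_pos"],o["eef_rot"],o["joint_efforts"]);camera("side")
E
```

```text
[ 0.20798504 -0.61263849  7.15614595] [-0.31710424 -0.07814471  0.0271286 ] [0.49629019 0.06630284 0.09732214] [8.36551176e-04 5.82551415e-01 8.12793389e-01 2.38034435e-04] [ 6.18131049e-01 -3.60467827e+01 -2.55728602e+01  4.10297206e-01
  1.93907674e-01  1.67368742e-02]
[ 0.66726665 -0.98698749  6.78709571] [-0.33841148 -0.01748491  0.0083417 ] [0.496284   0.06631246 0.09730815] [8.14810004e-04 5.82541413e-01 8.12800586e-01 2.15680058e-04] [ 6.18319027e-01 -3.60333860e+01 -2.55753493e+01  4.11090720e-01
  1.90629708e-01  1.67003868e-02]
[ 1.03784346 -1.21356268  6.94529754] [-0.27318654 -0.02351074  0.06164748] [0.49630276 0.06631319 0.0973344 ] [8.35206873e-04 5.82552521e-01 8.12792596e-01 2.43403471e-04] [ 6.17300346e-01 -3.60279179e+01 -2.55753833e+01  4.11756104e-01
  1.88921099e-01  1.67143199e-02]
```

servo_tool(
  plan=[
    [[0,0,0.004,0,-1],[0,0,0,0,-1],[0,0,0,0,-1],[0,0,0,0,-1]],
  ],
)

```text
time_s: 11.75
eef_pos: [0.4947, 0.0668, 0.0999]
eef_rot: [-0.001, 0.583, 0.813, -0.0]
wrist_force: [0.7, 0.5, -3.8]
opening: 0.379
```

```bash
cat > rd.py <<'E'
from h import *
L=[]
for i in range(3):
    o=get_obs();L.append(np.r_[o["wrist_force"],o["torque"],o["eef_pos"]]);
    if i<2:camera("side")
np.set_printoptions(precision=4,suppress=True)
m=np.mean(L,0);print("F",m[:3],"T",m[3:6],"pos",m[6:],"rot",o["eef_rot"],"t",o["time_s"])
E
python3 rd.py
```

```text
F [-0.0112  0.249  -4.3019] T [ 0.0146 -0.0361  0.0014] pos [0.4949 0.0667 0.1001] rot [-0.0005  0.5826  0.8128 -0.0002] t 11.85
```

Contact gives a moment (about −0.35 N·m about x), so the load is on the foot's −y side and the bore lies towards +y. I'll lift, shift and probe again.

servo_tool(
  plan=[
    [[0.001,0.002,-0.001,0,-1],[0,0,-0.001,0,-1],[0,0,-0.001,0,-1],[0,0,-0.001,0,-1],[0,0,0,0,-1],[0,0,0,0,-1]],
  ],
)

```text
time_s: 12.45
eef_pos: [0.4967, 0.0685, 0.0972]
eef_rot: [0.0, 0.583, 0.813, 0.0]
wrist_force: [-2.3, -1.0, 3.9]
opening: 0.375
```

```bash
python3 rd.py
```

```text
F [-2.6236 -0.6737  4.6743] T [-0.1595  0.5805  0.0455] pos [0.4968 0.0685 0.0972] rot [0.0003 0.5826 0.8128 0.0001] t 12.55
```

```bash
cat > fs.py <<'E'
from fb import *
np.set_printoptions(precision=4,suppress=True,linewidth=200)
def soft(p,x0,y0,z,prt=False):
    im=p["img"].astype(float);s=np.clip((im[...,2]-im[...,0])/np.maximum(im[...,2],40),0,1)
    ft=proj(p,[x0,y0,z])[0];u,v=ft.round().astype(int)
    r0,r1,c0,c1=v-3,v+8,u-9,u+10
    w=s[r0:r1,c0:c1]
    if prt:print((w*100).astype(int))
    def mod(q):
        m=hullmask(p,np.r_[circ(q[0],q[1],z,.01375),circ(q[0],q[1],z+.0025,.015),circ(q[0],q[1],z+.03,.015)])|hullmask(p,np.r_[circ(q[0],q[1],z+.03,.028),circ(q[0],q[1],z+.036,.028)])
        m=cv2.GaussianBlur(m.astype(np.float32),(0,0),2.)
        return m[r0*4:r1*4,c0*4:c1*4].reshape(r1-r0,4,c1-c0,4).mean((1,3))
    def cost(q):
        m=mod(q);k=(m*w).sum()/(m*m).sum();return ((k*m-w)**2).sum()
    r=minimize(cost,[x0,y0],method="Nelder-Mead",options=dict(initial_simplex=[[x0,y0],[x0+.004,y0],[x0,y0+.004]],xatol=1e-5,fatol=1e-4))
    if prt:
        m=mod(r.x);print((m*100).astype(int))
    return r.x,r.fun
if __name__=="__main__":
    p=camera("side");o=get_obs();e=o["eef_pos"];print(e)
    print(soft(p,.499,.077,.04,True))
    print(np.linalg.pinv(np.c_[(proj(p,[.5,.07,.04])-proj(p,[.499,.07,.04]))[0],(proj(p,[.5,.071,.04])-proj(p,[.5,.07,.04]))[0]]))
E
python3 fs.py
```

```text
[0.4968 0.0685 0.0972]
[[ 4 13 47 66 71 72 67 66 65 69 69 68 71 69 70 65 44 15  3]
 [ 0  2 11 37 58 67 74 71 72 71 71 71 74 71 60 45 23  8  4]
 [ 0  0  1  7 23 56 71 71 73 72 71 71 72 65 37 17  9  4  2]
 [ 0  0  0  1  9 43 69 76 71 69 72 71 72 59 22  5  4  3  3]
 [ 0  0  0  2  9 38 68 71 72 73 74 71 64 44 17  7  4  4  4]
 [ 0  0  0  2  7 25 54 69 71 70 72 67 54 28 10  4  3  4  4]
 [ 0  0  0  2  5 10 27 46 56 60 59 48 27 11  4  5  3  4  4]
 [ 0  0  0  2  4  6  9 15 23 23 22 17 10  5  5  4  4  3  4]
 [ 0  0  0  1  2  4  5  5  5  6  6  5  4  5  5  4  5  4  5]
 [ 1  0  0  0  2  3  4  4  3  4  4  4  5  3  3  4  4  4  5]
 [ 3  2  2  1  0  1  3  3  3  3  5  4  4  4  5  3  4  4  5]]
[[  6  41  80  97  99  99  99 100 100 100 100 100  99  99  99  93  68  26   2]
 [  0   5  31  71  93  99  99 100 100 100 100 100  99  99  90  54  17   2   0]
 [  0   0   3  18  56  94  99 100 100 100 100 100  99  98  70  15   0   0   0]
 [  0   0   0   1  29  86  99  99 100 100 100 100  99  97  62   8   0   0   0]
 [  0   0   0   0  14  69  97  99  99  99  99  99  99  88  38   3   0   0   0]
 [  0   0   0   0   3  30  76  94  98  99  99  97  87  53  10   0   0   0   0]
 [  0   0   0   0   0   4  23  52  72  80  77  62  34  10   0   0   0   0   0]
 [  0   0   0   0   0   0   1   6  14  18  17   9   2   0   0   0   0   0   0]
 [  0   0   0   0   0   0   0   0   0   0   0   0   0   0   0   0   0   0   0]
 [  0   0   0   0   0   0   0   0   0   0   0   0   0   0   0   0   0   0   0]
 [  0   0   0   0   0   0   0   0   0   0   0   0   0   0   0   0   0   0   0]]
(array([0.4992, 0.0775]), np.float64(0.626281731774123))
[[ 2.3931 -2.6033]
 [-1.927  -3.4557]]
```

servo_tool(
  plan=[
    [[0,0,0.003,0,-1],[0.0017,-0.0017,0,0,-1],[0,0,-0.001,0,-1],[0,0,-0.001,0,-1],[0,0,-0.001,0,-1],[0,0,0,0,-1],[0,0,0,0,-1]],
  ],
)

```text
time_s: 13.3
eef_pos: [0.4981, 0.067, 0.0965]
eef_rot: [-0.0, 0.583, 0.813, -0.0]
wrist_force: [1.0, 0.3, -4.4]
opening: 0.379
```

```bash
python3 rd.py
```

```text
F [ 0.8097  0.2334 -4.1144] T [ 0.0096 -0.0536  0.0353] pos [0.4981 0.067  0.0966] rot [-0.0001  0.5826  0.8128 -0.    ] t 13.4
```

There's no force at z = 0.0966, which is below the earlier contact height, so the foot has entered. I'll continue down.

servo_tool(
  plan=[
    [[0,0,-0.001,0,-1],[0,0,-0.001,0,-1],[0,0,-0.001,0,-1],[0,0,0,0,-1]],
  ],
)

```text
time_s: 13.8
eef_pos: [0.4986, 0.0671, 0.0938]
eef_rot: [0.0, 0.583, 0.813, 0.0]
wrist_force: [1.6, 1.2, -2.6]
opening: 0.379
```

servo_tool(
  plan=[
    [[0.0003,0.0003,-0.001,0,-1],[0,0,-0.001,0,-1],[0,0,-0.001,0,-1],[0,0,0,0,-1]],
  ],
)

```text
time_s: 14.2
eef_pos: [0.4987, 0.0672, 0.0906]
eef_rot: [0.0, 0.583, 0.813, 0.0]
wrist_force: [2.8, 1.6, -4.6]
opening: 0.376
```

```bash
python3 rd.py
```

```text
F [ 2.7749  1.5966 -4.3092] T [ 0.3317 -0.5556  0.0193] pos [0.4987 0.0672 0.0906] rot [0.0001 0.5826 0.8127 0.0001] t 14.3
```

servo_tool(
  plan=[
    [[0.0008,0.0005,0,0,-1],[0,0,-0.001,0,-1],[0,0,-0.001,0,-1],[0,0,0,0,-1]],
  ],
)

```text
time_s: 14.7
eef_pos: [0.4988, 0.0677, 0.0883]
eef_rot: [-0.0, 0.583, 0.813, -0.0]
wrist_force: [0.3, -0.0, -4.2]
opening: 0.375
```

```bash
python3 rd.py
```

```text
F [-0.0384 -0.1685 -3.7661] T [ 0.0041 -0.0327 -0.0053] pos [0.4989 0.0677 0.0884] rot [-0.0003  0.5826  0.8128 -0.0002] t 14.8
```

servo_tool(
  plan=[
    [[0,0,-0.001,0,-1],[0,0,-0.001,0,-1],[0,0,-0.001,0,-1],[0,0,0,0,-1]],
  ],
)

```text
time_s: 15.2
eef_pos: [0.4992, 0.0677, 0.0856]
eef_rot: [-0.0, 0.583, 0.813, -0.0]
wrist_force: [-0.7, -0.3, -3.1]
opening: 0.374
```

servo_tool(
  plan=[
    [[0,0,-0.001,0,-1],[0,0,-0.001,0,-1],[0,0,-0.001,0,-1],[0,0,0,0,-1]],
  ],
)

```text
time_s: 15.6
eef_pos: [0.4994, 0.0677, 0.083]
eef_rot: [0.0, 0.583, 0.813, 0.0]
wrist_force: [-0.8, -0.1, -0.2]
opening: 0.375
```

```bash
python3 - <<'E'
from fb import *
p=camera("side");o=get_obs();print(o["wrist_force"],o["eef_pos"])
cv2.imwrite("pics/g.png",cv2.resize(p["img"][105:175,205:285],None,fx=8,fy=8,interpolation=cv2.INTER_CUBIC))
E
```

```text
[-1.26739192  0.6037766  -0.29313729] [0.49944473 0.06769056 0.08287998]
```

View pics/g.png

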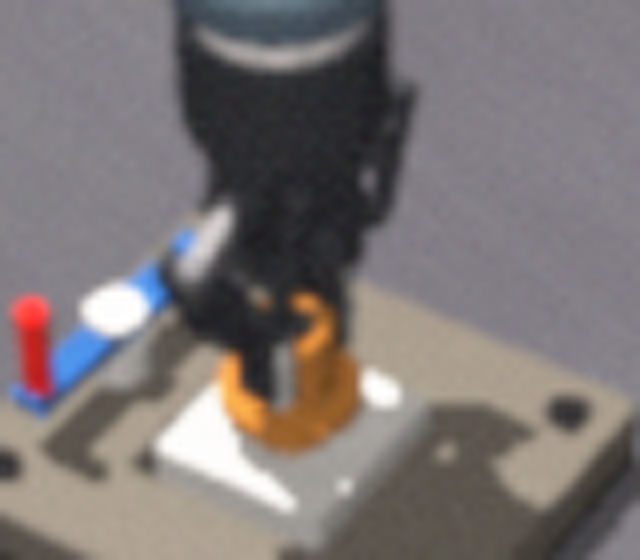

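The side view shows the body well inside the bore and the shoulder nearing the block. Some resistance is starting to build.

servo_tool(
  plan=[
    [[0,0,-0.001,0,-1],[0,0,-0.001,0,-1],[0,0,-0.001,0,-1],[0,0,0,0,-1]],
  ],
)

```text
time_s: 16.05
eef_pos: [0.4996, 0.0677, 0.0804]
eef_rot: [0.0, 0.583, 0.813, 0.0]
wrist_force: [-2.9, 0.8, 6.1]
opening: 0.373
```

servo_tool(
  plan=[
    [[0,0,-0.001,0,-1],[0,0,-0.001,0,-1],[0,0,0,0,-1]],
  ],
)

```text
time_s: 16.35
eef_pos: [0.4996, 0.0676, 0.0786]
eef_rot: [0.0, 0.582, 0.813, 0.0]
wrist_force: [-3.8, -0.7, 7.6]
opening: 0.377
```

servo_tool(
  plan=[
    [[-0.0007,0,-0.001,0,-1],[-0.0003,0,-0.001,0,-1],[0,0,-0.001,0,-1],[0,0,0,0,-1]],
  ],
)

```text
time_s: 16.75
eef_pos: [0.4994, 0.0676, 0.0759]
eef_rot: [0.001, 0.583, 0.813, 0.001]
wrist_force: [-2.0, 0.5, 8.3]
opening: 0.376
```

servo_tool(
  plan=[
    [[0,0,-0.001,0,-1],[0,0,-0.001,0,-1],[0,0,-0.001,0,-1],[0,0,0,0,-1]],
  ],
)

```text
time_s: 17.15
eef_pos: [0.4994, 0.0676, 0.073]
eef_rot: [0.001, 0.583, 0.813, 0.001]
wrist_force: [-3.5, -0.2, 9.4]
opening: 0.374
```

servo_tool(
  plan=[
    [[-0.0005,0,-0.001,0,-1],[0,0,-0.001,0,-1],[0,0,-0.001,0,-1],[0,0,0,0,-1]],
  ],
)

```text
time_s: 17.55
eef_pos: [0.4993, 0.0676, 0.0701]
eef_rot: [0.001, 0.583, 0.813, 0.001]
wrist_force: [-2.1, 0.2, 8.6]
opening: 0.376
```

servo_tool(
  plan=[
    [[0,0,-0.001,0,-1],[0,0,-0.0005,0,-1],[0,0,0,0,-1]],
  ],
)

```text
time_s: 17.85
eef_pos: [0.4993, 0.0676, 0.0687]
eef_rot: [0.001, 0.583, 0.813, 0.001]
wrist_force: [-2.4, 0.7, 9.9]
opening: 0.378
```

Home should be near z 0.0675. I'll go on in half-millimetre rows until the force rises.

servo_tool(
  plan=[
    [[0,0,-0.0007,0,-1],[0,0,-0.0005,0,-1],[0,0,0,0,-1]],
  ],
)

```text
time_s: 18.15
eef_pos: [0.4993, 0.0676, 0.0682]
eef_rot: [0.001, 0.583, 0.813, 0.001]
wrist_force: [-5.3, 0.5, 18.4]
opening: 0.378
```

servo_tool(
  plan=[
    [[0,0,-0.0005,0,-1],[0,0,0,0,-1]],
  ],
)

```text
time_s: 18.35
eef_pos: [0.4994, 0.0676, 0.0681]
eef_rot: [0.001, 0.582, 0.813, 0.001]
wrist_force: [-8.5, -0.6, 21.4]
opening: 0.378
```

servo_tool(
  plan=[
    [[-0.001,0,0,0,-1],[-0.0007,0,0,0,-1],[0,0,0,0,-1]],
  ],
)

```text
time_s: 18.65
eef_pos: [0.4991, 0.0675, 0.0682]
eef_rot: [0.003, 0.583, 0.813, 0.002]
wrist_force: [-2.2, 0.5, 15.9]
opening: 0.377
```

```bash
python3 rd.py; python3 - <<'E'
from fb import *
for i,c in enumerate(("side","top")):
    p=camera(c)
    q=p["img"][105:175,205:285] if c=="side" else p["img"][140:210,160:240]
    cv2.imwrite(f"pics/h_{c}.png",cv2.resize(q,None,fx=8,fy=8,interpolation=cv2.INTER_CUBIC))
    if c=="side":
        for z in(.009,.01,.011,.012,.013):print(z,fit(p,.4992,.075,z))
E
```

```text
F [-2.4128  0.3659 15.1549] T [ 0.199   0.187  -0.0167] pos [0.4991 0.0676 0.0682] rot [0.0027 0.5826 0.8127 0.0017] t 18.75
0.009 (array([0.50344856, 0.07888932]), np.float64(70.75), np.float64(165.0625))
0.01 (array([0.50276177, 0.07819324]), np.float64(71.1875), np.float64(165.0625))
0.011 (array([0.50296824, 0.07819127]), np.float64(72.25), np.float64(165.0625))
0.012 (array([0.50167049, 0.07648784]), np.float64(72.0625), np.float64(165.0625))
0.013 (array([0.50130791, 0.07617309]), np.float64(73.125), np.float64(165.0625))
```

View pics/h_side.png

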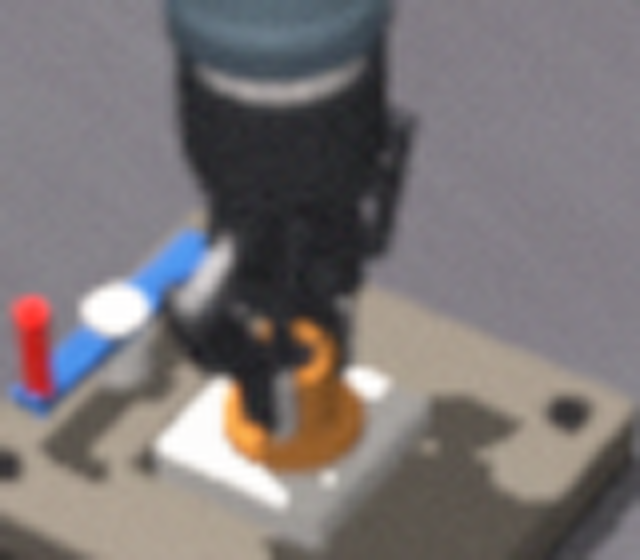

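servo_tool(
  plan=[
    [[-0.0003,0,-0.0005,0,-1],[0,0,0,0,-1]],
  ],
)

```text
time_s: 19.05
eef_pos: [0.4991, 0.0675, 0.0681]
eef_rot: [0.003, 0.583, 0.813, 0.002]
wrist_force: [-2.1, 0.8, 18.8]
opening: 0.378
```

Fully seated: 23 N net with no motion. I'll relax the push, then release.

servo_tool(
  plan=[
    [[0.001,0,0.001,0,-1],[0.0005,0,0.001,0,-1],[0,0,0,0,-1],[0,0,0,0,-1]],
  ],
)

```text
time_s: 19.45
eef_pos: [0.4991, 0.0676, 0.0682]
eef_rot: [0.002, 0.583, 0.813, 0.001]
wrist_force: [0.4, 0.3, 8.2]
opening: 0.374
```

servo_tool(
  plan=[
    [[0,0,0,0,0.2],[0,0,0,0,0.2],[0,0,0,0,0.2],[0,0,0,0,0.2],[0,0,0,0,0.2]],
  ],
)

```text
time_s: 19.95
eef_pos: [0.4971, 0.0677, 0.0668]
eef_rot: [-0.0, 0.583, 0.813, -0.0]
wrist_force: [0.2, 0.6, 0.9]
opening: 0.6
```

```bash
python3 rd.py; python3 - <<'E'
from h import *
print(get_obs()["opening"])
E
```

```text
F [0.0808 0.2481 0.2232] T [-0.0348  0.0179  0.0011] pos [0.4971 0.0677 0.0668] rot [-0.0001  0.5826  0.8128 -0.0001] t 20.05
0.5998504752483772
```

servo_tool(
  plan=[
    [[0.001,0,0.01,0,0.2],[0,0,0.02,0,0.2],[0,0,0.03,0,0.2],[-0.018,0.015,0.02,0,0.2],[-0.018,0.015,0,0,0.2],[-0.018,0.015,0,0,0.2],[-0.0145,0.014,0,0,0.2],[0,0,0,0,0.2]],
  ],
)

```text
time_s: 20.85
eef_pos: [0.4283, 0.128, 0.1475]
eef_rot: [-0.0, 0.582, 0.813, 0.0]
wrist_force: [-0.5, -0.5, 0.3]
opening: 0.595
```

```bash
python3 - <<'E'
from h import *
np.set_printoptions(precision=4,suppress=True)
o=get_obs();print(o["wrist_force"],o["eef_pos"],o["opening"],o["time_s"])
p=camera("side");cv2.imwrite("pics/i.png",cv2.resize(p["img"][95:195,180:300],None,fx=6,fy=6,interpolation=cv2.INTER_CUBIC))
q=camera("top");cv2.imwrite("pics/i2.png",cv2.resize(q["img"][120:240,130:270],None,fx=5,fy=5,interpolation=cv2.INTER_CUBIC))
for P,c in((p,"s"),(q,"t")):
    for x in pinpoint(P,"clamp_pin")[:2]:print(c,x["conf"],at(P,x["centre"],.078))
    for x in pinpoint(P,"bushing")[:4]:print(c,"b",x["conf"],at(P,x["centre"],.01))
E
```

```text
[-0.4856 -0.4838  0.3187] [0.4283 0.128  0.1475] 0.5945169671495432 20.85
s 0.78 [0.4184 0.1305 0.078 ]
s b 0.75 [0.5001 0.0671 0.01  ]
s b 0.75 [ 0.4472 -0.4033  0.01  ]
s b 0.7 [ 0.2498 -0.2367  0.01  ]
t 0.55 [0.4261 0.1292 0.078 ]
t b 0.96 [ 0.2518 -0.2312  0.01  ]
t b 0.91 [0.5034 0.0737 0.01  ]
t b 0.74 [ 0.4534 -0.3938  0.01  ]
```

View pics/i.png

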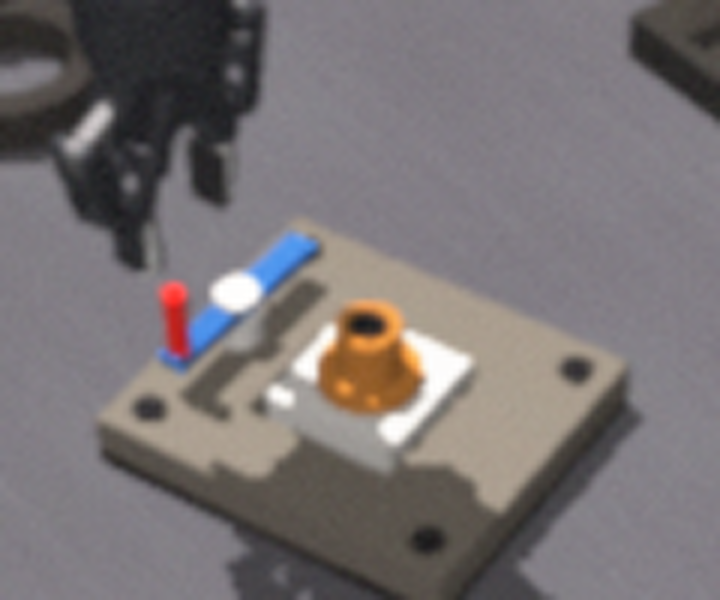

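View pics/i2.png

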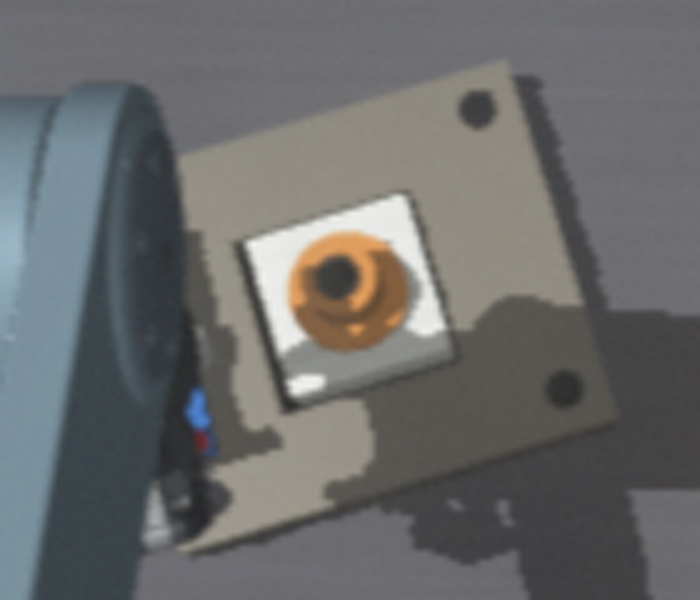

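Top and side views show the shoulder flush on the block and the bushing upright, with the spacer and steel bushing out of the way. The fingers stand above the pin (at about (209,148) in the side view), so I'll lower them around it.

servo_tool(
  plan=[
    [[0,0.001,-0.02,0,0.2],[0,0,-0.02,0,0.2],[0,0,-0.012,0,0.2],[0,0,-0.008,0,0.2],[0,0,0,0,0.2],[0,0,0,0,0.2]],
  ],
)

```text
time_s: 21.75
eef_pos: [0.4302, 0.1276, 0.0873]
eef_rot: [0.0, 0.583, 0.813, 0.0]
wrist_force: [1.1, -0.4, -0.5]
opening: 0.6
```

```bash
python3 rd.py; python3 - <<'E'
from h import *
p=camera("side");cv2.imwrite("pics/j.png",cv2.resize(p["img"][95:195,180:300],None,fx=6,fy=6,interpolation=cv2.INTER_CUBIC))
E
```

```text
F [ 0.3788 -0.3324 -0.3506] T [-0.0102 -0.018  -0.0196] pos [0.4304 0.1277 0.0876] rot [0.0006 0.5826 0.8128 0.0005] t 21.85
```

View pics/j.png

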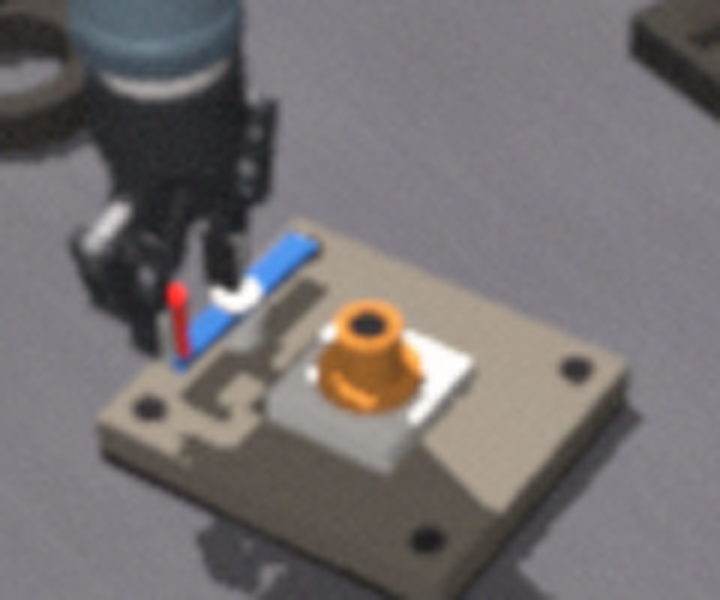

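servo_tool(
  plan=[
    [[0,0,0,0,-0.3],[0,0,0,0,-0.5],[0,0,0,0,-0.7],[0,0,0,0,-1],[0,0,0,0,-1],[0,0,0,0,-1]],
  ],
)

```text
time_s: 22.5
eef_pos: [0.4271, 0.1273, 0.0867]
eef_rot: [-0.002, 0.582, 0.813, -0.002]
wrist_force: [-9.9, -3.1, 11.0]
opening: 0.112
```

```bash
python3 rd.py; python3 - <<'E'
from h import *
p=camera("side");cv2.imwrite("pics/k.png",cv2.resize(p["img"][95:195,180:300],None,fx=6,fy=6,interpolation=cv2.INTER_CUBIC))
print(get_obs()["opening"])
E
```

```text
F [-10.1399  -3.3656  10.6497] T [-0.5482  1.763   0.1039] pos [0.4271 0.1273 0.0867] rot [-0.0022  0.5822  0.813  -0.0024] t 22.6
0.11342980744933595
```

View pics/k.png

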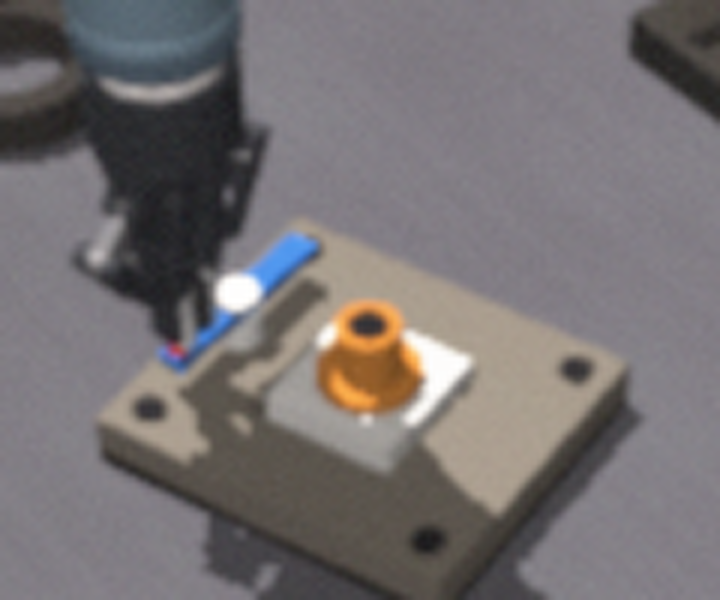

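The pin is gripped (opening about 10 mm). Now I'll swing it along its arc, with half-step rows.

servo_tool(
  plan=[
    [[-0.0016,0.0057,0.001,0,-1],[-0.0016,0.0057,0,0,-1],[-0.0002,0.0058,0,0,-1],[-0.0002,0.0058,0,0,-1],[0.0013,0.0057,0,0,-1],[0.0013,0.0057,0,0,-1],[0,0,0,0,-1]],
  ],
)

```text
time_s: 23.35
eef_pos: [0.4281, 0.1635, 0.0872]
eef_rot: [-0.001, 0.582, 0.813, 0.0]
wrist_force: [-0.9, 5.8, -11.9]
opening: 0.11
```

servo_tool(
  plan=[
    [[0.0027,0.0052,-0.001,0,-1],[0.0027,0.0052,0,0,-1],[0.0038,0.0044,0,0,-1],[0.0038,0.0044,0,0,-1],[0.0048,0.0033,0,0,-1],[0.0048,0.0033,0,0,-1],[0,0,0,0,-1]],
  ],
)

```text
time_s: 24.05
eef_pos: [0.4504, 0.1904, 0.087]
eef_rot: [-0.002, 0.583, 0.813, 0.001]
wrist_force: [-6.8, 11.8, -1.7]
opening: 0.114
```

```bash
python3 rd.py; python3 - <<'E'
from h import *
p=camera("side");cv2.imwrite("pics/l.png",cv2.resize(p["img"][95:195,180:300],None,fx=6,fy=6,interpolation=cv2.INTER_CUBIC))
print(get_obs()["opening"])
E
```

```text
F [-6.1912 11.1673 -2.4957] T [1.9968 1.1004 0.0224] pos [0.4503 0.1904 0.087 ] rot [-0.0021  0.5827  0.8127  0.0011] t 24.15
0.1124195845768936
```

View pics/l.png

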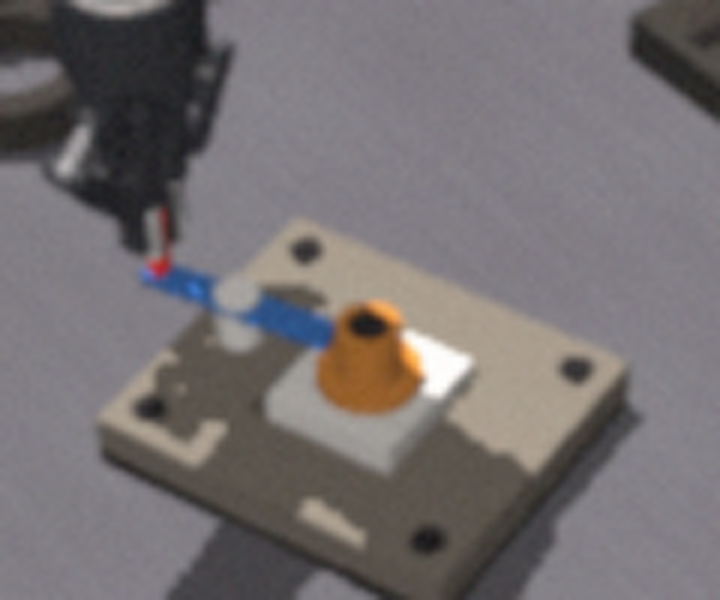

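servo_tool(
  plan=[
    [[0.002,0.003,0,0,-1],[0.003,0.002,0,0,-1],[0.003,0.001,0,0,-1],[0,0,0,0,-1],[0,0,0,0,-1]],
  ],
)

```text
time_s: 24.7
eef_pos: [0.4545, 0.193, 0.0866]
eef_rot: [-0.004, 0.582, 0.813, -0.005]
wrist_force: [-21.9, -6.9, 15.8]
opening: 0.115
```

The force rises sharply against the swing, which suggests the stop. I'll ease off, release and check.

servo_tool(
  plan=[
    [[-0.002,-0.0007,0,0,-1],[0,0,0,0,-0.5],[0,0,0,0,0],[0,0,0,0,0.1],[0,0,0,0,0.1],[0,0,0,0,0.1]],
  ],
)

```text
time_s: 25.3
eef_pos: [0.458, 0.1933, 0.0873]
eef_rot: [0.0, 0.583, 0.813, 0.0]
wrist_force: [-0.5, 0.0, 0.3]
opening: 0.547
```

```bash
python3 rd.py; python3 - <<'E'
from h import *
p=camera("side");cv2.imwrite("pics/m.png",cv2.resize(p["img"][95:195,180:300],None,fx=6,fy=6,interpolation=cv2.INTER_CUBIC))
print(get_obs()["opening"])
E
```

```text
F [-0.724   0.019   0.1474] T [ 0.0019 -0.0062  0.0302] pos [0.4578 0.1933 0.0872] rot [0.0002 0.5826 0.8127 0.0002] t 25.4
0.5529300749831944
```

View pics/m.png

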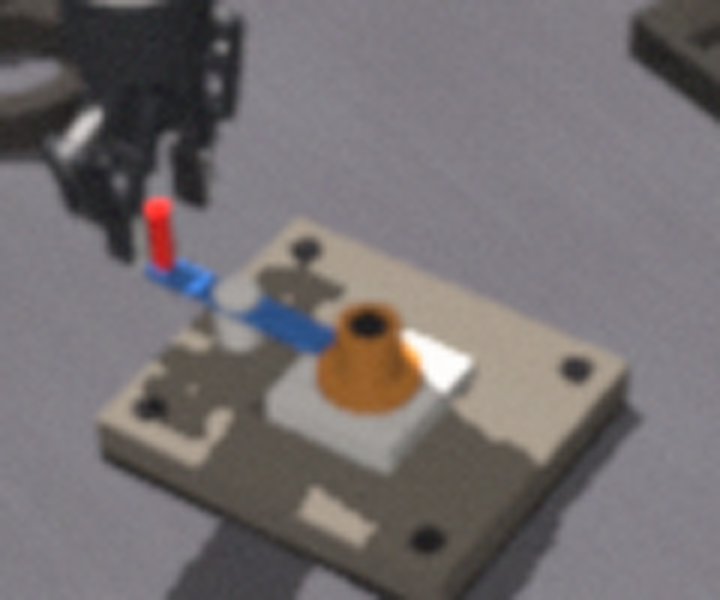

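servo_tool(
  plan=[
    [[0,0,0.02,0,0.1],[0,0,0.04,0,0.1],[0,0,0.04,0,0.1],[-0.02,0.04,0.02,0,0.1],[-0.02,0.04,0,0,0.1],[-0.02,0.04,0,0,0.1],[-0.02,0.04,0,0,0.1],[-0.02,0.04,0,0,0.1]],
  ],
)

```text
time_s: 26.25
eef_pos: [0.3564, 0.3947, 0.2072]
eef_rot: [0.0, 0.583, 0.813, 0.0]
wrist_force: [0.7, -0.1, -1.0]
opening: 0.551
```

```bash
python3 rd.py; python3 - <<'E'
from h import *
np.set_printoptions(precision=4,suppress=True)
q=camera("top");cv2.imwrite("pics/n.png",cv2.resize(q["img"][120:240,130:270],None,fx=5,fy=5,interpolation=cv2.INTER_CUBIC))
for x in pinpoint(q,"clamp_pin")[:2]:
    w=at(q,x["centre"],.078);d=w[:2]-[.4719,.1463];print(x["conf"],w,np.linalg.norm(d),"theta",np.arctan2(d[1],d[0])-np.pi/2-.327)
im=q["img"].astype(int);b=(im[...,0]>140)&(im[...,0]-im[...,2]>60)&(im[...,1]<150);b[:120]=0;b[240:]=0;b[:,:130]=0;b[:,270:]=0
r,c=np.nonzero(b);W=np.array([at(q,[i/384,j/512],.056)[:2] for i,j in zip(r,c)])
m=W.mean(0);u,s,v=np.linalg.svd(W-m);print("bar px",len(W),"dir",v[0],"angle rel shoe y",(np.arctan2(v[0,1],v[0,0])-np.pi/2-.327+np.pi/2)%np.pi-np.pi/2)
p=camera("side");cv2.imwrite("pics/n2.png",cv2.resize(p["img"][95:195,180:300],None,fx=6,fy=6,interpolation=cv2.INTER_CUBIC))
E
```

```text
F [-0.6103 -0.3115 -0.2046] T [-0.0107  0.0321  0.0252] pos [0.3547 0.3971 0.2072] rot [-0.0007  0.5804  0.8143  0.0005] t 26.35
0.7 [0.4566 0.1884 0.078 ] 0.044816915839742295 theta 0.020737590346317558
bar px 189 dir [ 0.302  -0.9533] angle rel shoe y -0.020227103291796222
```

View pics/n.png

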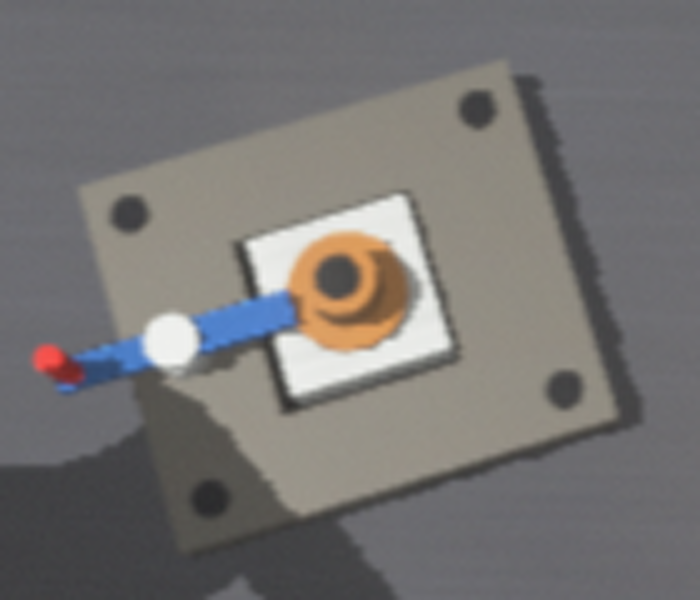

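View pics/n2.png

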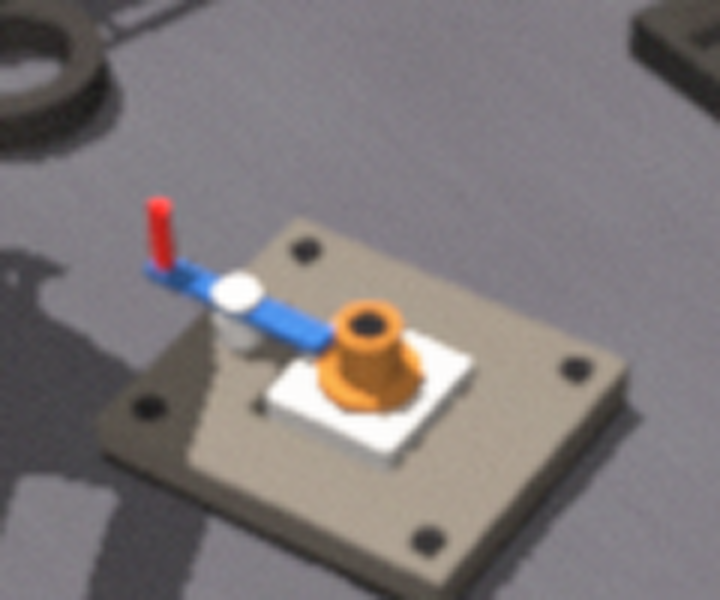

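servo_tool(
  plan=[
    [[0,0,0,0,0.1],[0,0,0,0,0.1],[0,0,0,0,0.1],[0,0,0,0,0.1]],
  ],
)

```text
time_s: 26.9
eef_pos: [0.3579, 0.3926, 0.207]
eef_rot: [0.0, 0.583, 0.812, 0.0]
wrist_force: [-0.1, 1.1, -0.5]
opening: 0.553
```

```bash
python3 -c "
from bench import *
print(hand_in())"
```

```text
the job is handed in; nothing more can be done
None
```

The bronze bushing is pressed home in the bore and the clamp is swung shut over its shoulder. I handed the job in at about 27 s; no verdict was reported.

**Bushing:** I found the bore by probing and lifting, since the first few touches landed on the block's flat top. The press took about 12–14 N through the tight part. I stopped when a net push of about 23–26 N no longer moved it, under the 40 N limit.

**Clamp:** I gripped the red pin and carried it along its arc until it came hard against its stop (about 22 N sideways), then let go and moved the arm clear.

**Last checks:**
- **Seating:** in the last pictures the shoulder looks flush on the block and the bushing upright. The height is less certain. The stopping height matched the height at which I picked the bushing up, but was about 0.9 mm above what the first contact with the block implied. That is still inside the 1.5 mm allowed.
- **Clamp angle:** it measured within about 0.02 rad of shut, both by the pin and by the bar, with the nose over the shoulder.
- **Arm:** it stood well away at hand-in, with wrist force near zero.
- **Steel bushing and spacer:** neither had been touched when I last looked closely, just after lifting the bronze bushing. The arm did not go near them again.

**Readings that disagreed:** the top-view fit of the bushing failed while the arm hid it. The side-view fit put the bushing 1–2 mm off the true bore, and the probing corrected that.

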